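Put the spice set back in its places

ROBOT

A 6-joint arm with a two-finger parallel gripper is mounted at the origin on the work surface. World frame = base frame: x ahead of the robot, y to its left, z up, the work surface at z = 0. Lengths are in m, angles in rad, forces in N, time in s.
With the tool pointing down it reaches from about 0.3 to 0.875 m from the base axis. Payload 6.4 kg.
Tool frame: the origin (TCP) lies at the very end of the fingers, on their centre line; the grasp point (between the pads) lies 19 mm behind it; z points along the fingers, y is the line along which they close (so a half turn about z gives the same grasp; the last joint's range is limited). The gripper opens to 85 mm and grips with 20 to 120 N. Pads are 22 mm wide; open, the fingers measure 114 mm over their backs; the gripper's body (76 mm by 85 mm) begins 54 mm behind the grasp point. The pads swing forward as they close: fully open they stand 13 mm farther back than shut.
Start: joints at [0.955, 0.181, 1.607, -0, 1.354, -0.206], TCP at [0.229, 0.527, 0.205] pointing down, gripper open.
Joint ranges: [-2.99, 2.99], [-0.89, 2.07], [0.3, 2.58], [-1.14, 4.28], [0, 2.63], [-3.12, 3.12]. Speed limits (rad/s): [2.57, 2.57, 3.01, 3.14, 3.14, 3.14].

INTERFACE

Orientations are given as a unit quaternion [w, x, y, z].
In Python, from bench import ctrl gives the robot as it stands.
- The arm moves only by the tool jog_arm, never from a script. Its argument "series" is a list that holds one entry, the list of rows, each a list of 7 numbers: the shift along the tool's x, y, z in mm, then the turn, a rotation vector about the tool's x, y, z in rad, then the finger opening in mm, from 0 to 85.4. In form: [[[tx, ty, tz, rx, ry, rz, gripper], ...]]. A call has exactly 10 rows; each row shifts and turns the commanded pose from where the row before left it, along the tool's axes as they then stand; what a row does not reach is not made up. A row lasts 1/10 s, in which the tool goes at most 50 mm and 8.59 degrees, less where a joint would pass 70% of its speed; a pose out of reach is approached as far as the arm can. A call with a gripper value outside its range is refused whole. The fingers move at their own pace and stop on an object; the grip force is fixed at half the most. Time passes only in rows, so rows that do not move let the fingers close, or fill a call up. It gives the time, the measured TCP pose, the force, the opening and the grip force at its end, in the units of the state.
- ctrl.get_obs(): the state, without advancing time (a new reading comes with each control period).
- ctrl.camera(name): name is "scene" or "top" or "wrist"; returns a dict with "frame" (420x560x3 uint8, blue, green, red), "z_map" (420x560 float32, m along the optical axis (not along the pixel's ray), 0 where there is no reading), "fx", "fy", "cx", "cy" (pixels), "xyz" and "rotation" of the camera in the world. Camera axes: x right, y down, z forward; pixel columns grow to the right and rows downward; lengths in m; the calibration is good to about 2 mm. A picture is of the moment at which its call begins.
- ctrl.hand_in(): hands the job in; it is judged then, once.
The state is a dict: "time_s": time; "q": joint angles; "dq": joint speeds; "joint_efforts": joint torques, N m; "eef_pos": TCP position; "eef_rot": TCP orientation; "wrist_force": force on the tool from outside, world axes, zero at the start; "torque": the same for the moment, N m; "opening": opening from 0.0 (shut) to 1.0 (fully open); "grasp_force": force on a finger pad.
Only numpy, scipy, OpenCV 4.12 (cv2) and the standard library are available. Lean on these libraries where they do the work, as an engineer would, in place of code of your own. Each camera call takes 0.05 s, during which the arm holds its last target. There are 200 camera calls.

TASK

Put the spice set back in its places on the kitchen counter: stand each of the three small spice jars upright in the middle of the dish that has the colour of its cap, and press the wooden pepper mill upright into the cutout of the grey foam holder until it sits fully home on the bottom. Leave the two big jars standing where they are, although their caps have the same colours.

Things in the scene. Friction and masses are not known exactly. Their poses are not given: they have to be found in the camera images.
- jar_red: Small glass spice jar with a red screw cap, loose, standing, about 130 g (may vary): round body 44 mm across up to 56 mm high, cap 40 mm across up to 78 mm, paper band round the body. Origin: centre of its underside; z up its axis. It may start anywhere among the other things.
- jar_yellow: Small glass spice jar with a yellow screw cap, loose, standing, about 130 g (may vary): round body 44 mm across up to 56 mm high, cap 40 mm across up to 78 mm, paper band round the body. Origin: centre of its underside; z up its axis. It may start anywhere among the other things.
- jar_blue: Small glass spice jar with a blue screw cap, loose, standing, about 130 g (may vary): round body 44 mm across up to 56 mm high, cap 40 mm across up to 78 mm, paper band round the body. Origin: centre of its underside; z up its axis. It may start anywhere among the other things.
- mill: Dark wooden pepper mill, loose, standing, about 160 g (may vary), 102 mm high to the tip of its steel button: straight round body 44 mm across from 8 to 66 mm high (grip here), foot tapering to 36 mm across at the bottom, narrow waist at 76 mm and a head 40 mm across. Origin: centre of its underside; z up its axis.
- dish_red: Round red dish, fixed to the counter: 88 mm across at the foot, 96 mm at the rim, 18 mm high, wall 4 mm; its flat inner floor is 80 mm across and 4 mm above the origin. Origin: centre of its underside, on the counter.
- dish_yellow: Round yellow dish, fixed to the counter: 88 mm across at the foot, 96 mm at the rim, 18 mm high, wall 4 mm; its flat inner floor is 80 mm across and 4 mm above the origin. Origin: centre of its underside, on the counter.
- dish_blue: Round blue dish, fixed to the counter: 88 mm across at the foot, 96 mm at the rim, 18 mm high, wall 4 mm; its flat inner floor is 80 mm across and 4 mm above the origin. Origin: centre of its underside, on the counter.
- foam: Dark grey foam holder, fixed: 90 x 90 mm, 42 mm high; cutout 58 mm square, 34 mm deep, its floor 8 mm above the origin. Four springy light grey lips, slanted at the top as lead-in, close it to 41 mm and give 7 mm each. The mill does not go home by its weight: push it down with 5 to 25 N till its foot meets the floor; the lips hold it. Origin: centre of underside; x, y along the sides.
- big_red: Big preserve jar with a red cap, standing, 500 g, NOT part of the spice set, to be left alone: 68 mm across up to 66 mm high, cap 62 mm across up to 88 mm. Origin: centre of its underside.
- big_blue: Big preserve jar with a blue cap, standing, 500 g, NOT part of the spice set, to be left alone: 68 mm across up to 66 mm high, cap 62 mm across up to 88 mm. Origin: centre of its underside.
Mind the look-alikes: they are no part of the job. What is meant by the dish_yellow is not white, and is the larger of those in its own colour.

How it is judged:
By the outcome, as a careful person would: the job done as asked, in the order asked, and still so for the second after the job is handed in, with the robot touching nothing.
It also fails if it takes over 115 s, if anything falls off the work surface, if the arm or the gripper's body presses on something with over 40 N, if the wrist force passes 120 N, or if a joint passes its speed limit or range.

## Working session

There is one attempt and no reset: what is moved stays moved. The work goes in short steps, Python scripts to look and compute and a tool call to move; the robot and the scene stay as the last step left them, time stands still between calls to the robot, and variables do not carry over. Pictures are saved under pics/ and viewed, at most 14 in all, crops included, and the job is handed in when it is done.

Besides the shell and the picture viewer there is one more tool, called after ">>>" in YAML: its name, and indented under it one key for each argument. jog_arm: Moves the arm, as the interface text tells. Its arguments: {"type":"object","properties":{"series":{"type":"array"}},"required":["series"]}

```bash
mkdir -p pics; ls; cat > h.py <<'E'
import numpy as np, cv2
from bench import ctrl
def cloud(c):
    z=c["z_map"]; v,u=np.mgrid[:z.shape[0],:z.shape[1]]
    p=np.stack([(u-c["cx"])/c["fx"]*z,(v-c["cy"])/c["fy"]*z,z],-1)
    w=p@np.array(c["rotation"]).T+np.array(c["xyz"]); w[z<=0]=np.nan
    return w
E
python3 - <<'E'
from h import *
import pickle
o=ctrl.get_obs(); print(o)
for n in("top","scene"):
    c=ctrl.camera(n); cv2.imwrite(f"pics/{n}0.png",c["frame"]); pickle.dump(c,open(n+"0.pkl","wb")); print(n,c["xyz"],c["rotation"],c["fx"])
E
```

```text
pics
{'time_s': 0.0, 'q': array([ 9.54703244e-01,  1.81534250e-01,  1.60799666e+00,  2.52528633e-05,
        1.35382248e+00, -2.06312383e-01]), 'dq': array([-6.36973380e-04,  5.44735055e-04,  5.71553293e-05, -2.49676851e-04,
        1.20970675e-03, -8.64926716e-05]), 'joint_efforts': array([-2.17205605e-03, -4.44875550e+01, -3.51330113e+01, -5.38386994e-04,
        9.46302986e-03,  1.31939950e-05]), 'eef_pos': array([0.22871521, 0.52690516, 0.20449351]), 'eef_rot': array([-3.63194138e-04,  2.03462398e-01,  9.79082365e-01, -8.02053687e-04]), 'wrist_force': array([0.59611132, 0.17823545, 0.67555654]), 'torque': array([-0.04772644, -0.00963171, -0.01034274]), 'grasp_force': 0.0, 'opening': 1.0012143766131818}
top [0.37381814 0.05408622 1.01473354] [-0.04886334  0.71281893 -0.69751858  0.05449198] 384.6903886163534
scene [1.07808212 0.50563257 1.01973369] [-0.1323504   0.42491652  0.85181876 -0.27628631] 407.250512815463
```

View pics/top0.png

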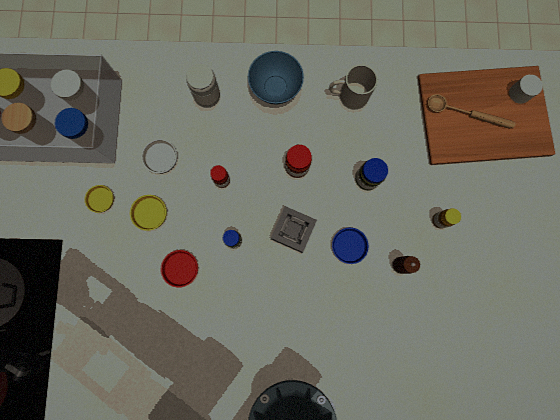

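View pics/scene0.png

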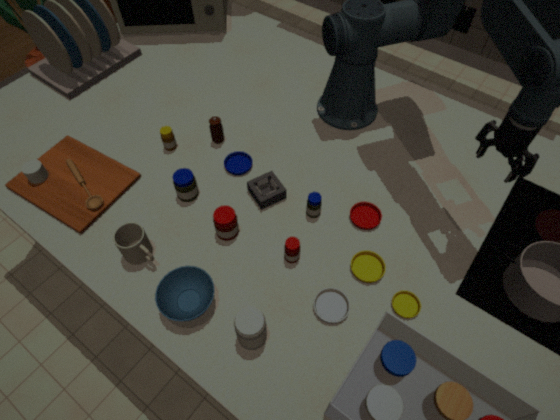

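The top view shows red jar (219,174), blue jar (232,238), yellow jar (452,216), mill (407,264) and foam (293,229). The red dish is at (180,268) and the blue dish at (350,245). The big jars are at (298,158) and (373,172).

Dish candidates for yellow: (149,212), (99,198, smaller yellow) and (160,156, white). The one meant is (149,212), because it is yellow and the larger.

```bash
cat > h.py <<'E'
import numpy as np, cv2, pickle
from scipy.spatial.transform import Rotation as R
from bench import ctrl
def cloud(c):
    z=c["z_map"]; v,u=np.mgrid[:z.shape[0],:z.shape[1]]
    p=np.stack([(u-c["cx"])/c["fx"]*z,(v-c["cy"])/c["fy"]*z,z],-1)
    q=np.array(c["rotation"])
    w=p@R.from_quat(q[[1,2,3,0]]).as_matrix().T+np.array(c["xyz"]); w[z<=0]=np.nan
    return w
def blob(w,u,v,r,zlo,zhi):
    "enclosing circle in xy of points within r px and height band"
    s=w[v-r:v+r+1,u-r:u+r+1].reshape(-1,3); s=s[(s[:,2]>zlo)&(s[:,2]<zhi)]
    (x,y),rad=cv2.minEnclosingCircle(s[:,:2].astype(np.float32)*1000)
    lo,hi=s[:,:2].min(0)*1000,s[:,:2].max(0)*1000
    return f"n={len(s)} circle ({x:.0f},{y:.0f}) r={rad:.1f} bboxmid {((lo+hi)/2).round()} mean {(s.mean(0)*1000).round(1)}"
E
python3 - <<'E'
from h import *
c=pickle.load(open("top0.pkl","rb")); w=cloud(c)
print("table z",np.nanmedian(w[300:330,400:500,2]))
for n,u,v,r,a,b in [("jr",219,174,14,.068,.09),("jb",232,238,14,.068,.09),("jy",452,216,14,.068,.09),("mill",410,264,14,.08,.11),
 ("dr",180,268,24,.01,.03),("dy",149,212,24,.01,.03),("dysmall",99,198,20,.006,.03),("white",160,156,22,.006,.03),("db",350,245,24,.01,.03),("foam",293,229,30,.035,.055),("bigr",298,158,18,.08,.1),("bigb",375,169,18,.08,.1)]:
    print(n,blob(w,u,v,r,a,b))
m=((w[200:260,263:325,2]>.03)).astype(np.uint8); ys,xs=np.nonzero(m); P=w[200:260,263:325][m>0][:,:2]*1000
print("foam rect",cv2.minAreaRect(P.astype(np.float32)))
im=c["frame"]; cv2.imwrite("pics/crop1.png",cv2.resize(im[130:290,70:330],None,fx=3,fy=3,interpolation=cv2.INTER_CUBIC))
E
```

```text
table z 0.0006944645844861874
jr n=207 circle (617,198) r=20.0 bboxmid [617. 198.] mean [615.9 198.2  77.9]
jb n=211 circle (455,161) r=20.0 bboxmid [455. 161.] mean [454.9 160.4  78.1]
jy n=229 circle (521,-385) r=20.2 bboxmid [ 521. -385.] mean [ 519.8 -384.3   77.6]
mill n=233 circle (399,-276) r=20.4 bboxmid [ 400. -276.] mean [ 399.4 -273.8   93.9]
dr n=251 circle (379,297) r=47.8 bboxmid [378. 297.] mean [377.7 301.9  16.9]
dy n=254 circle (521,386) r=47.9 bboxmid [521. 387.] mean [525.6 393.7  16.7]
dysmall n=217 circle (556,520) r=37.8 bboxmid [556. 520.] mean [558.  524.1  11.5]
white n=410 circle (675,368) r=48.0 bboxmid [676. 367.] mean [679.7 372.   12.6]
db n=243 circle (447,-143) r=47.7 bboxmid [ 447. -143.] mean [ 447.1 -146.9   17.1]
foam n=864 circle (485,5) r=61.8 bboxmid [485.   5.] mean [484.    5.3  41.9]
bigr n=477 circle (662,-3) r=31.5 bboxmid [661.  -3.] mean [660.5  -2.7  88.1]
bigb n=491 circle (631,-193) r=30.9 bboxmid [ 631. -193.] mean [ 630.1 -193.    88.2]
foam rect ((484.535888671875, 5.239665985107422), (89.71209716796875, 90.70829772949219), 67.46221160888672)
```

View pics/crop1.png

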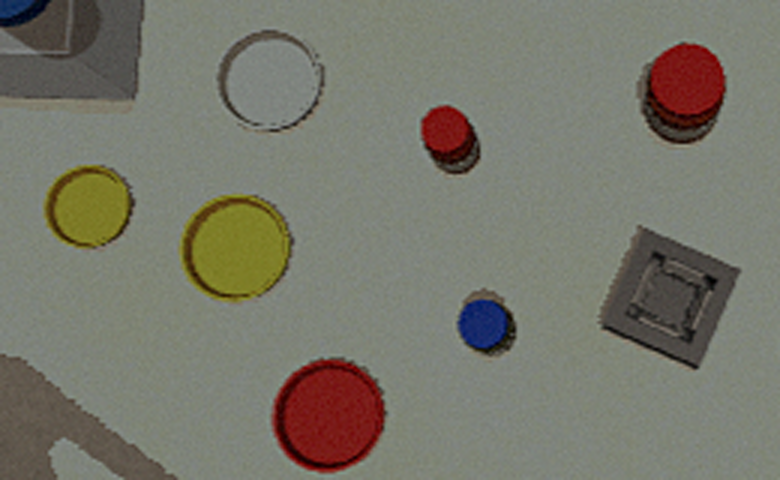

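The crop confirms the larger yellow dish, at crop pixel (237,248), with the white and small yellow ones as decoys. All sizes and heights match the given values. First I'll align the tool with the world axes (rz −0.41) and move towards the red jar at (617,198).

>>> jog_arm:
  series:
    - [[0, 0, 0, 0, 0, -0.14, 85], [0, 0, 0, 0, 0, -0.14, 85], [0, 0, 0, 0, 0, -0.13, 85], [-30, -25, 0, 0, 0, 0, 85], [-30, -25, 0, 0, 0, 0, 85], [-30, -25, 0, 0, 0, 0, 85], [-30, -25, 5, 0, 0, 0, 85], [-30, -25, 10, 0, 0, 0, 85], [-30, -25, 10, 0, 0, 0, 85], [-30, -25, 10, 0, 0, 0, 85]]

```text
time_s: 1.1
eef_pos: [0.4399, 0.3511, 0.1697]
eef_rot: [-0.0, -0.0, 1.0, -0.0]
wrist_force: [-0.6, 0.4, 0.6]
opening: 0.994
grasp_force: 0.0
```

>>> jog_arm:
  series:
    - [[-35, -30, 0, 0, 0, 0, 85], [-35, -31, 0, 0, 0, 0, 85], [-36, -31, 0, 0, 0, 0, 85], [-36, -31, 0, 0, 0, 0, 85], [-35, -30, 0, 0, 0, 0, 85], [0, 0, 30, 0, 0, 0, 85], [0, 0, 40, 0, 0, 0, 85], [0, 0, 40, 0, 0, 0, 85], [0, 0, 28, 0, 0, 0, 85], [0, 0, 10, 0, 0, 0, 85]]

```text
time_s: 2.1
eef_pos: [0.6128, 0.1989, 0.0179]
eef_rot: [-0.004, 0.0, 1.0, -0.0]
wrist_force: [0.5, 0.1, 0.2]
opening: 0.996
grasp_force: 0.0
```

>>> jog_arm:
  series:
    - [[0, 0, 0, 0, 0, 0, 35], [0, 0, 0, 0, 0, 0, 35], [0, 0, 0, 0, 0, 0, 35], [0, 0, 0, 0, 0, 0, 35], [0, 0, 0, 0, 0, 0, 35], [0, 0, 0, 0, 0, 0, 35], [0, 0, 0, 0, 0, 0, 35], [0, 0, 0, 0, 0, 0, 35], [0, 0, -10, 0, 0, 0, 35], [0, 0, -10, 0, 0, 0, 35]]

```text
time_s: 3.1
eef_pos: [0.6161, 0.1996, 0.0434]
eef_rot: [0.0, -0.0, 1.0, 0.0]
wrist_force: [0.1, -0.2, -1.7]
opening: 0.469
grasp_force: 60.8
```

>>> jog_arm:
  series:
    - [[0, 0, -30, 0, 0, 0, 35], [0, 0, -40, 0, 0, 0, 35], [20, 8, -30, 0, 0, 0, 35], [37, 15, 0, 0, 0, 0, 35], [38, 15, 0, 0, 0, 0, 35], [38, 16, 0, 0, 0, 0, 35], [38, 16, 0, 0, 0, 0, 35], [38, 16, 0, 0, 0, 0, 35], [28, 11, 0, 0, 0, 0, 35], [0, 0, 0, 0, 0, 0, 35]]

```text
time_s: 4.1
eef_pos: [0.3756, 0.2976, 0.1429]
eef_rot: [-0.001, -0.002, 1.0, 0.0]
wrist_force: [0.2, -0.4, -1.4]
opening: 0.47
grasp_force: 60.9
```

```bash
python3 - <<'E'
from h import *
print(ctrl.get_obs()["eef_pos"])
c=ctrl.camera("scene"); w=cloud(c)
cv2.imwrite("pics/s1.png",c["frame"])
c=ctrl.camera("wrist"); cv2.imwrite("pics/w1.png",c["frame"])
E
```

```text
[0.3755879  0.29762572 0.14294856]
```

View pics/s1.png

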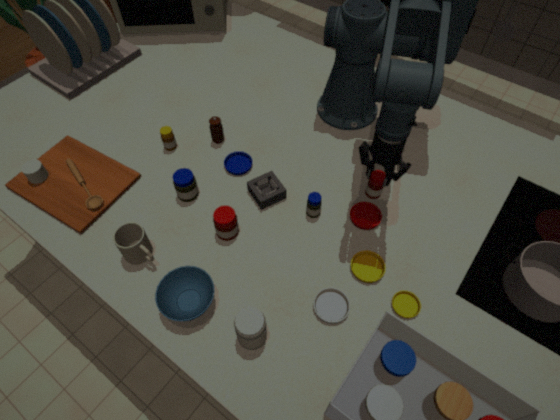

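The red jar hangs upright between the fingers at (377,182), over the red dish at (366,216).

>>> jog_arm:
  series:
    - [[0, 0, 0, 0, 0, 0, 35], [0, 0, 20, 0, 0, 0, 35], [0, 0, 25, 0, 0, 0, 35], [0, 0, 25, 0, 0, 0, 35], [0, 0, 20, 0, 0, 0, 35], [0, 0, 10, 0, 0, 0, 35], [0, 0, 6, 0, 0, 0, 35], [0, 0, 4, 0, 0, 0, 35], [0, 0, 0, 0, 0, 0, 35], [0, 0, 0, 0, 0, 0, 35]]

```text
time_s: 5.2
eef_pos: [0.3798, 0.2967, 0.0331]
eef_rot: [0.001, -0.0, 1.0, 0.0]
wrist_force: [-0.2, -0.1, -2.1]
opening: 0.465
grasp_force: 60.9
```

>>> jog_arm:
  series:
    - [[1, 0, 2, 0, 0, 0, 35], [0, 0, 2, 0, 0, 0, 35], [0, 0, 1, 0, 0, 0, 35], [0, 0, 0, 0, 0, 0, 35], [0, 0, 0, 0, 0, 0, 35], [0, 0, 0, 0, 0, 0, 85], [0, 0, 0, 0, 0, 0, 85], [0, 0, 0, 0, 0, 0, 85], [0, 0, 0, 0, 0, 0, 85], [0, 0, 0, 0, 0, 0, 85]]

```text
time_s: 6.2
eef_pos: [0.378, 0.2964, 0.0272]
eef_rot: [-0.0, -0.0, 1.0, -0.0]
wrist_force: [-0.1, 0.5, -0.4]
opening: 0.993
grasp_force: 0.0
```

>>> jog_arm:
  series:
    - [[0, 0, -20, 0, 0, 0, 85], [0, 0, -35, 0, 0, 0, 85], [0, 0, -40, 0, 0, 0, 85], [0, 0, -30, 0, 0, 0, 85], [-8, -38, 0, 0, 0, 0, 85], [-8, -38, 0, 0, 0, 0, 85], [-8, -38, 0, 0, 0, 0, 85], [-8, -38, 0, 0, 0, 0, 85], [-8, -38, 0, 0, 0, 0, 85], [-8, -38, 0, 0, 0, 0, 85]]

```text
time_s: 7.2
eef_pos: [0.4262, 0.067, 0.1525]
eef_rot: [0.0, -0.0, 1.0, 0.0]
wrist_force: [1.9, 0.3, -0.8]
opening: 0.995
grasp_force: 0.0
```

>>> jog_arm:
  series:
    - [[-8, -38, 0, 0, 0, 0, 85], [-8, -38, 0, 0, 0, 0, 85], [-8, -38, 0, 0, 0, 0, 85], [-8, -38, 0, 0, 0, 0, 85], [-8, -38, 0, 0, 0, 0, 85], [-8, -38, 0, 0, 0, 0, 85], [-8, -38, 0, 0, 0, 0, 85], [-8, -38, 0, 0, 0, 0, 85], [-8, -38, 0, 0, 0, 0, 85], [-8, -38, 0, 0, 0, 0, 85]]

```text
time_s: 8.2
eef_pos: [0.5063, -0.3131, 0.1521]
eef_rot: [-0.0, 0.0, 1.0, 0.0]
wrist_force: [0.3, 0.2, -0.3]
opening: 0.998
grasp_force: 0.0
```

```bash
python3 - <<'E'
from h import *
print(ctrl.get_obs()["eef_pos"],ctrl.get_obs()["q"])
c=ctrl.camera("top"); w=cloud(c)
print("jr",blob(w,180,268,16,.072,.1))
print("jy",blob(w,452,216,14,.068,.09))
E
```

```text
[ 0.50626727 -0.31310384  0.15206466] [-7.53151581e-01  2.76417169e-01  1.60378396e+00  1.10469945e-04
  1.26179454e+00 -2.32391758e+00]
jr n=231 circle (378,295) r=19.9 bboxmid [378. 295.] mean [378.1 294.4  82.2]
jy n=12 circle (519,-368) r=8.7 bboxmid [ 519. -368.] mean [ 519.3 -368.1   74.3]
```

Red sits in its dish (height 82 = 78 + 4, offset 2 mm). Next, the yellow jar.

>>> jog_arm:
  series:
    - [[-7, -36, 0, 0, 0, 0, 85], [-8, -36, 0, 0, 0, 0, 85], [0, 0, 0, 0, 0, 0, 85], [0, 0, 20, 0, 0, 0, 85], [0, 0, 35, 0, 0, 0, 85], [0, 0, 35, 0, 0, 0, 85], [0, 0, 24, 0, 0, 0, 85], [0, 0, 10, 0, 0, 0, 85], [0, 0, 5, 0, 0, 0, 85], [0, 0, 0, 0, 0, 0, 85]]

```text
time_s: 9.25
eef_pos: [0.5215, -0.3835, 0.0238]
eef_rot: [0.0, -0.0, 1.0, -0.0]
wrist_force: [-0.9, 0.1, -0.2]
opening: 1.001
grasp_force: 0.0
```

>>> jog_arm:
  series:
    - [[0, 0, 0, 0, 0, 0, 35], [0, 0, 0, 0, 0, 0, 35], [0, 0, 0, 0, 0, 0, 35], [0, 0, 0, 0, 0, 0, 35], [0, 0, 0, 0, 0, 0, 35], [0, 0, 0, 0, 0, 0, 35], [0, 0, 0, 0, 0, 0, 35], [0, 0, -10, 0, 0, 0, 35], [0, 0, -30, 0, 0, 0, 35], [0, 0, -30, 0, 0, 0, 35]]

```text
time_s: 10.25
eef_pos: [0.5204, -0.3826, 0.0933]
eef_rot: [-0.001, -0.0, 1.0, 0.001]
wrist_force: [0.1, -0.9, -0.5]
opening: 0.471
grasp_force: 60.8
```

>>> jog_arm:
  series:
    - [[0, 0, -30, 0, 0, 0, 35], [0, 0, -27, 0, 0, 0, 35], [0, 20, 0, 0, 0, 0, 35], [0, 35, 0, 0, 0, 0, 35], [0, 40, 0, 0, 0, 0, 35], [0, 40, 0, 0, 0, 0, 35], [0, 40, 0, 0, 0, 0, 35], [0, 40, 0, 0, 0, 0, 35], [0, 40, 0, 0, 0, 0, 35], [0, 40, 0, 0, 0, 0, 35]]

```text
time_s: 11.25
eef_pos: [0.5206, -0.0867, 0.1507]
eef_rot: [-0.0, -0.0, 1.0, 0.0]
wrist_force: [0.3, 0.3, -0.6]
opening: 0.475
grasp_force: 60.8
```

>>> jog_arm:
  series:
    - [[0, 40, 0, 0, 0, 0, 35], [0, 40, 0, 0, 0, 0, 35], [0, 40, 0, 0, 0, 0, 35], [0, 40, 0, 0, 0, 0, 35], [0, 40, 0, 0, 0, 0, 35], [0, 40, 0, 0, 0, 0, 35], [0, 40, 0, 0, 0, 0, 35], [0, 40, 0, 0, 0, 0, 35], [0, 40, 0, 0, 0, 0, 35], [0, 40, 0, 0, 0, 0, 35]]

```text
time_s: 12.25
eef_pos: [0.5205, 0.3131, 0.1507]
eef_rot: [-0.0, -0.0, 1.0, -0.0]
wrist_force: [1.3, -0.1, -1.5]
opening: 0.472
grasp_force: 60.8
```

>>> jog_arm:
  series:
    - [[0, 40, 0, 0, 0, 0, 35], [0, 30, 0, 0, 0, 0, 35], [0, 4, 0, 0, 0, 0, 35], [0, 0, 0, 0, 0, 0, 35], [0, 0, 20, 0, 0, 0, 35], [0, 0, 30, 0, 0, 0, 35], [0, 0, 30, 0, 0, 0, 35], [0, 0, 20, 0, 0, 0, 35], [0, 0, 8, 0, 0, 0, 35], [0, 0, 0, 0, 0, 0, 35]]

```text
time_s: 13.25
eef_pos: [0.5205, 0.3839, 0.0413]
eef_rot: [-0.001, 0.001, 1.0, -0.001]
wrist_force: [-0.3, 0.3, -1.6]
opening: 0.473
grasp_force: 60.9
```

>>> jog_arm:
  series:
    - [[0, 3, 5, 0, 0, 0, 35], [0, 0, 5, 0, 0, 0, 35], [0, 0, 3, 0, 0, 0, 35], [0, 0, 0, 0, 0, 0, 35], [0, 0, 0, 0, 0, 0, 35], [0, 0, 0, 0, 0, 0, 85], [0, 0, 0, 0, 0, 0, 85], [0, 0, 0, 0, 0, 0, 85], [0, 0, 0, 0, 0, 0, 85], [0, 0, -15, 0, 0, 0, 85]]

```text
time_s: 14.25
eef_pos: [0.5194, 0.3875, 0.0426]
eef_rot: [-0.002, -0.0, 1.0, -0.001]
wrist_force: [-0.7, 0.3, 0.2]
opening: 0.991
grasp_force: 0.0
```

>>> jog_arm:
  series:
    - [[0, 0, -35, 0, 0, 0, 85], [0, 0, -40, 0, 0, 0, 85], [0, 0, -32, 0, 0, 0, 85], [11, -38, 0, 0, 0, 0, 85], [11, -38, 0, 0, 0, 0, 85], [11, -38, 0, 0, 0, 0, 85], [11, -38, 0, 0, 0, 0, 85], [11, -38, 0, 0, 0, 0, 85], [10, -36, 0, 0, 0, 0, 85], [0, 0, 0, 0, 0, 0, 85]]

```text
time_s: 15.25
eef_pos: [0.4554, 0.1593, 0.1524]
eef_rot: [0.0, 0.002, 1.0, -0.001]
wrist_force: [0.1, 1.2, 1.1]
opening: 0.998
grasp_force: 0.0
```

```bash
python3 - <<'E'
from h import *
print(ctrl.get_obs()["eef_pos"])
c=ctrl.camera("top"); w=cloud(c)
print("jy",blob(w,149,212,16,.072,.1))
E
```

```text
[0.45543681 0.15934915 0.15242929]
jy n=124 circle (519,389) r=19.7 bboxmid [518. 391.] mean [519.3 390.6  82.2]
```

>>> jog_arm:
  series:
    - [[0, 1, 20, 0, 0, 0, 85], [0, 0, 35, 0, 0, 0, 85], [0, 0, 35, 0, 0, 0, 85], [0, 0, 24, 0, 0, 0, 85], [0, 0, 10, 0, 0, 0, 85], [0, 0, 5, 0, 0, 0, 85], [0, 0, 0, 0, 0, 0, 85], [0, 0, 0, 0, 0, 0, 85], [0, 0, 0, 0, 0, 0, 35], [0, 0, 0, 0, 0, 0, 35]]

```text
time_s: 16.3
eef_pos: [0.457, 0.1636, 0.0234]
eef_rot: [0.001, -0.0, 1.0, 0.0]
wrist_force: [0.0, 0.1, 0.7]
opening: 0.683
grasp_force: 0.0
```

>>> jog_arm:
  series:
    - [[0, 0, 0, 0, 0, 0, 35], [0, 0, 0, 0, 0, 0, 35], [0, 0, 0, 0, 0, 0, 35], [0, 0, 0, 0, 0, 0, 35], [0, 0, 0, 0, 0, 0, 35], [0, 0, 0, 0, 0, 0, 35], [0, 0, -10, 0, 0, 0, 35], [0, 0, -30, 0, 0, 0, 35], [0, 0, -40, 0, 0, 0, 35], [0, 0, -46, 0, 0, 0, 35]]

```text
time_s: 17.3
eef_pos: [0.4546, 0.1633, 0.1489]
eef_rot: [-0.002, -0.0, 1.0, -0.0]
wrist_force: [1.6, -0.1, -0.8]
opening: 0.477
grasp_force: 61.0
```

>>> jog_arm:
  series:
    - [[1, -25, 0, 0, 0, 0, 35], [1, -40, 0, 0, 0, 0, 35], [1, -40, 0, 0, 0, 0, 35], [1, -40, 0, 0, 0, 0, 35], [1, -40, 0, 0, 0, 0, 35], [1, -40, 0, 0, 0, 0, 35], [1, -40, 0, 0, 0, 0, 35], [1, -30, 0, 0, 0, 0, 35], [0, -10, 0, 0, 0, 0, 35], [0, 0, 10, 0, 0, 0, 35]]

```text
time_s: 18.3
eef_pos: [0.4491, -0.143, 0.1395]
eef_rot: [0.001, 0.001, 1.0, -0.001]
wrist_force: [0.5, 0.1, -2.0]
opening: 0.474
grasp_force: 61.1
```

>>> jog_arm:
  series:
    - [[0, 0, 20, 0, 0, 0, 35], [0, 0, 30, 0, 0, 0, 35], [0, 0, 25, 0, 0, 0, 35], [0, 0, 15, 0, 0, 0, 35], [0, 0, 8, 0, 0, 0, 35], [0, 0, 0, 0, 0, 0, 35], [0, 0, 0, 0, 0, 0, 35], [0, 0, 0, 0, 0, 0, 35], [0, 0, 0, 0, 0, 0, 35], [0, 0, 0, 0, 0, 0, 35]]

```text
time_s: 19.3
eef_pos: [0.4487, -0.1418, 0.041]
eef_rot: [0.001, -0.0, 1.0, -0.0]
wrist_force: [-0.6, -0.2, -1.7]
opening: 0.478
grasp_force: 61.1
```

>>> jog_arm:
  series:
    - [[1, 0, 5, 0, 0, 0, 35], [0, 0, 5, 0, 0, 0, 35], [0, 0, 3, 0, 0, 0, 35], [0, 0, 0, 0, 0, 0, 35], [0, 0, 0, 0, 0, 0, 35], [0, 0, 0, 0, 0, 0, 85], [0, 0, 0, 0, 0, 0, 85], [0, 0, 0, 0, 0, 0, 85], [0, 0, 0, 0, 0, 0, 85], [0, 0, -15, 0, 0, 0, 85]]

```text
time_s: 20.3
eef_pos: [0.4457, -0.1406, 0.0409]
eef_rot: [-0.002, -0.0, 1.0, 0.001]
wrist_force: [-0.4, -0.5, 0.4]
opening: 0.996
grasp_force: 0.0
```

>>> jog_arm:
  series:
    - [[0, 0, -35, 0, 0, 0, 85], [0, 0, -40, 0, 0, 0, 85], [0, 0, -32, 0, 0, 0, 85], [12, -33, 0, 0, 0, 0, 85], [12, -33, 0, 0, 0, 0, 85], [12, -33, 0, 0, 0, 0, 85], [12, -33, 0, 0, 0, 0, 85], [0, 0, 0, 0, 0, 0, 85], [0, 0, 0, 0, 0, 0, 85], [0, 0, 0, 0, 0, 0, 85]]

```text
time_s: 21.3
eef_pos: [0.3993, -0.2727, 0.1491]
eef_rot: [-0.0, -0.0, 1.0, 0.0]
wrist_force: [0.7, 0.6, 0.5]
opening: 0.996
grasp_force: 0.0
```

```bash
python3 - <<'E'
from h import *
print(ctrl.get_obs()["eef_pos"])
c=ctrl.camera("top"); w=cloud(c); cv2.imwrite("pics/top2.png",c["frame"])
print("jb",blob(w,350,245,20,.072,.1));print("jy",blob(w,147,212,22,.072,.1))
E
```

```text
[ 0.39932146 -0.27272233  0.14914951]
jb n=217 circle (446,-143) r=20.1 bboxmid [ 446. -144.] mean [ 445.6 -142.9   82.2]
jy n=221 circle (520,385) r=20.6 bboxmid [519. 386.] mean [518.8 385.1  81.9]
```

View pics/top2.png

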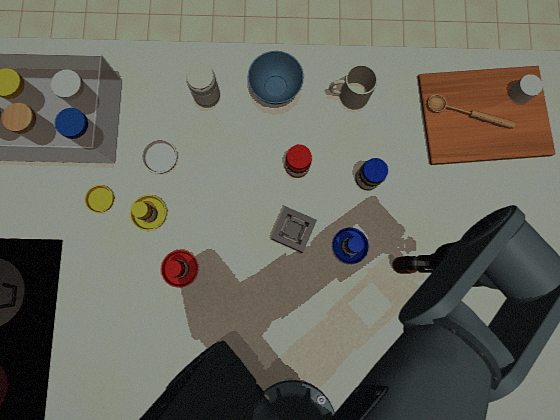

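All three jars stand in their dishes: red (180,268), yellow (149,212) and blue (350,245). Next, the mill at (405,264).

>>> jog_arm:
  series:
    - [[0, -2, 20, 0, 0, 0, 85], [0, 0, 35, 0, 0, 0, 85], [0, 0, 30, 0, 0, 0, 85], [0, 0, 16, 0, 0, 0, 85], [0, 0, 8, 0, 0, 0, 85], [0, 0, 0, 0, 0, 0, 85], [0, 0, 0, 0, 0, 0, 35], [0, 0, 0, 0, 0, 0, 35], [0, 0, 0, 0, 0, 0, 35], [0, 0, 0, 0, 0, 0, 35]]

```text
time_s: 22.35
eef_pos: [0.4, -0.2761, 0.0417]
eef_rot: [0.001, -0.0, 1.0, -0.001]
wrist_force: [-1.6, 1.6, 6.7]
opening: 0.441
grasp_force: 58.5
```

>>> jog_arm:
  series:
    - [[0, 0, 0, 0, 0, 0, 35], [0, 0, 0, 0, 0, 0, 35], [0, 0, 0, 0, 0, 0, 35], [0, 0, 0, 0, 0, 0, 35], [0, 0, 0, 0, 0, 0, 35], [0, 0, -10, 0, 0, 0, 35], [0, 0, -30, 0, 0, 0, 35], [0, 0, -40, 0, 0, 0, 35], [0, 0, -30, 0, 0, 0, 35], [0, 0, 0, 0, 0, 0, 35]]

```text
time_s: 23.35
eef_pos: [0.4016, -0.2781, 0.1558]
eef_rot: [0.003, -0.0, 1.0, -0.004]
wrist_force: [0.1, -0.3, -2.4]
opening: 0.442
grasp_force: 59.9
```

```bash
python3 - <<'E'
from h import *
o=ctrl.get_obs();print(o["eef_pos"],o["eef_rot"],o["wrist_force"],o["torque"])
c=ctrl.camera("scene"); w=cloud(c); pickle.dump(c,open("s2.pkl","wb"))
a=c["frame"][60:200,150:310]; cv2.imwrite("pics/s2.png",cv2.resize(a,None,fx=3.5,fy=3.5,interpolation=cv2.INTER_CUBIC))
c=ctrl.camera("wrist"); cv2.imwrite("pics/w2.png",c["frame"]); pickle.dump(c,open("w2.pkl","wb"))
E
```

```text
[ 0.40157418 -0.27814198  0.15583123] [ 3.16008737e-03 -1.48926342e-04  9.99988479e-01 -3.61026837e-03] [ 0.05188978 -0.2581783  -2.40084538] [0.01510075 0.00052292 0.00728448]
```

View pics/s2.png

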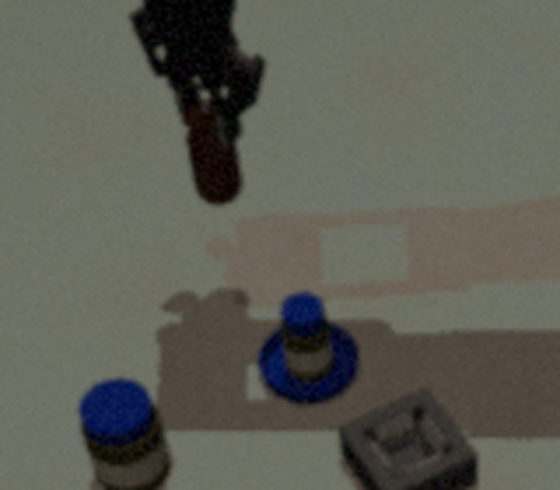

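View pics/w2.png

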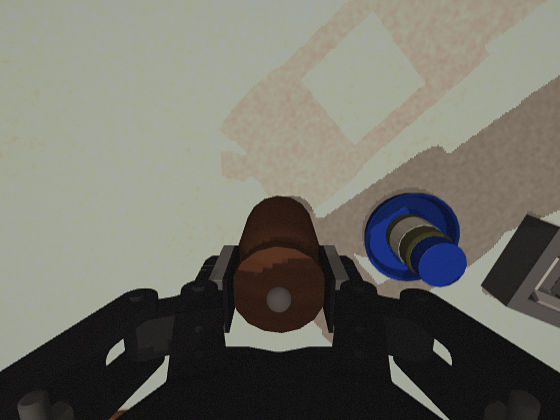

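The pads hold the mill at (215,130 in the crop), rather high up. I'll measure its foot height and tilt.

```bash
python3 - <<'E'
from h import *
for f in("s2.pkl","w2.pkl"):
    c=pickle.load(open(f,"rb")); w=cloud(c); im=c["frame"].astype(int)
    m=(np.hypot(w[...,0]-.401,w[...,1]+.277)<.05)&(w[...,2]>.06)&(w[...,2]<.26)&(im[...,2]>im[...,0]+12)
    P=w[m]*1000; print(f,len(P),"cam",np.round(c["xyz"],2))
    for a in range(90,240,8):
        s=P[(P[:,2]>=a)&(P[:,2]<a+8)]
        if len(s)>3: print(a,len(s),s.mean(0).round(1),s.min(0).round(),s.max(0).round())
E
```

```text
s2.pkl 198 cam [1.08 0.51 1.02]
122 7 [ 419.5 -265.6  127.1] [ 413. -272.  123.] [ 423. -259.  129.]
130 18 [ 418.4 -268.9  134.1] [ 402. -281.  131.] [ 427. -258.  138.]
138 13 [ 415.1 -266.   142.9] [ 402. -284.  139.] [ 425. -257.  146.]
146 13 [ 417.6 -266.9  150.5] [ 401. -278.  147.] [ 424. -256.  154.]
154 16 [ 416.4 -267.   157.7] [ 400. -282.  154.] [ 425. -255.  161.]
162 16 [ 418.8 -269.8  165.5] [ 410. -285.  162.] [ 426. -258.  170.]
170 22 [ 414.6 -264.4  174.4] [ 397. -278.  170.] [ 425. -256.  178.]
178 22 [ 417.6 -269.4  183. ] [ 404. -291.  178.] [ 424. -257.  186.]
186 14 [ 416.  -274.5  188.7] [ 409. -290.  186.] [ 421. -261.  192.]
194 6 [ 417.3 -271.7  197.4] [ 410. -278.  194.] [ 423. -265.  201.]
202 29 [ 415.7 -278.2  207.7] [ 407. -295.  202.] [ 423. -261.  210.]
210 20 [ 409.2 -278.4  211.6] [ 399. -292.  210.] [ 425. -265.  216.]
w2.pkl 9517 cam [ 0.34 -0.28  0.32]
114 21 [ 385.4 -274.   121.2] [ 382. -296.  121.] [ 394. -257.  122.]
122 159 [ 385.1 -276.3  126.2] [ 382. -297.  122.] [ 396. -257.  130.]
130 176 [ 385.2 -276.3  134.1] [ 382. -297.  130.] [ 
[... 167 characters left out ...]
 [ 385.1 -276.5  158.1] [ 381. -297.  154.] [ 396. -257.  162.]
162 303 [ 385.  -276.5  166.1] [ 381. -297.  162.] [ 396. -257.  170.]
170 357 [ 385.  -276.2  174.2] [ 381. -296.  170.] [ 395. -257.  178.]
178 1325 [ 387.9 -276.2  181.9] [ 381. -300.  178.] [ 399. -254.  186.]
186 70 [ 389.3 -268.4  187.1] [ 385. -299.  186.] [ 394. -244.  194.]
194 364 [ 386.6 -276.3  199.3] [ 383. -295.  196.] [ 397. -244.  202.]
202 5903 [ 400.9 -276.3  206. ] [ 383. -295.  202.] [ 424. -244.  210.]
210 78 [ 402.4 -276.4  213.4] [ 391. -282.  210.] [ 407. -254.  218.]
218 32 [ 391.6 -260.3  222. ] [ 389. -299.  218.] [ 394. -231.  226.]
226 19 [ 389.  -233.2  227.4] [ 388. -244.  226.] [ 389. -229.  230.]
```

The mill hangs vertically, axis about (403,−277), base about z 112. The pads have ridden up to the waist, so I'll set it down and regrip about 8 mm lower.

>>> jog_arm:
  series:
    - [[0, 0, 20, 0, 0, 0, 35], [0, 0, 35, 0, 0, 0, 35], [0, 0, 30, 0, 0, 0, 35], [0, 0, 15, 0, 0, 0, 35], [0, 0, 5, 0, 0, 0, 35], [0, 0, 2, 0, 0, 0, 35], [0, 0, 0, 0, 0, 0, 35], [0, 0, 0, 0, 0, 0, 35], [0, 0, 0, 0, 0, 0, 35], [0, 0, 0, 0, 0, 0, 35]]

```text
time_s: 24.45
eef_pos: [0.3995, -0.2759, 0.0439]
eef_rot: [0.0, -0.0, 1.0, -0.0]
wrist_force: [0.2, 0.3, -1.9]
opening: 0.435
grasp_force: 60.0
```

>>> jog_arm:
  series:
    - [[0, 0, 1, 0, 0, 0, 35], [0, 0, 0, 0, 0, 0, 35], [0, 0, 0, 0, 0, 0, 85], [0, 0, 0, 0, 0, 0, 85], [0, 0, 0, 0, 0, 0, 85], [0, 0, 0, 0, 0, 0, 85], [0, 0, 0, 0, 0, 0, 85], [0, 0, 0, 0, 0, 0, 85], [0, 0, 0, 0, 0, 0, 85], [0, 0, 0, 0, 0, 0, 85]]

```text
time_s: 25.45
eef_pos: [0.3992, -0.2755, 0.0424]
eef_rot: [-0.0, -0.0, 1.0, -0.0]
wrist_force: [0.4, -0.1, -0.0]
opening: 0.998
grasp_force: 0.0
```

```bash
python3 - <<'E'
from h import *
o=ctrl.get_obs();print(o["eef_pos"],o["wrist_force"],o["q"])
c=ctrl.camera("wrist"); w=cloud(c); im=c["frame"].astype(int)
m=(np.hypot(w[...,0]-.401,w[...,1]+.277)<.05)&(im[...,2]>im[...,0]+12)
P=w[m]*1000
for a in range(0,110,10):
    s=P[(P[:,2]>=a)&(P[:,2]<a+10)]
    if len(s)>3: print(a,len(s),s.mean(0).round(1),s.min(0).round(),s.max(0).round())
E
```

```text
[ 0.39924056 -0.27554888  0.04238234] [ 0.39539911 -0.10385003 -0.04738324] [-8.49376317e-01  2.04049411e-01  1.95158404e+00 -3.29500920e-05
  9.85973384e-01 -2.42041319e+00]
0 8863 [ 385.2 -276.8    1.3] [ 351. -327.    0.] [ 441. -227.   10.]
10 196 [ 383.9 -275.1   15.2] [ 380. -296.   10.] [ 395. -255.   20.]
20 228 [ 383.8 -275.3   25.2] [ 380. -295.   20.] [ 395. -255.   30.]
30 257 [ 383.6 -275.3   35.1] [ 380. -295.   30.] [ 394. -255.   40.]
40 319 [ 383.8 -274.7   45.1] [ 380. -295.   40.] [ 394. -255.   50.]
50 376 [ 383.7 -275.    55.2] [ 380. -295.   50.] [ 395. -255.   60.]
60 972 [ 386.6 -274.9   67. ] [ 380. -297.   60.] [ 404. -253.   70.]
70 808 [ 387.6 -274.8   72.1] [ 382. -294.   70.] [ 399. -255.   76.]
80 297 [ 385.6 -273.3   87.6] [ 382. -324.   82.] [ 401. -229.   90.]
90 5989 [ 399.6 -274.7   94.6] [ 382. -324.   90.] [ 423. -255.  100.]
100 6 [ 402.6 -273.9  102.2] [ 401. -276.  102.] [ 406. -273.  103.]
```

The mill stands upright again at about (402,−275). Now the lower grip.

>>> jog_arm:
  series:
    - [[-2, 0, 3, 0, 0, 0, 85], [0, 0, 3, 0, 0, 0, 85], [0, 0, 1, 0, 0, 0, 85], [0, 0, 0, 0, 0, 0, 35], [0, 0, 0, 0, 0, 0, 35], [0, 0, 0, 0, 0, 0, 35], [0, 0, 0, 0, 0, 0, 35], [0, 0, 0, 0, 0, 0, 35], [0, 0, 0, 0, 0, 0, 35], [0, 0, 0, 0, 0, 0, 35]]

```text
time_s: 26.5
eef_pos: [0.4016, -0.2756, 0.0361]
eef_rot: [0.0, -0.0, 1.0, -0.0]
wrist_force: [-0.7, 2.4, 6.6]
opening: 0.461
grasp_force: 59.6
```

>>> jog_arm:
  series:
    - [[0, 0, 0, 0, 0, 0, 35], [0, 0, 0, 0, 0, 0, 35], [0, 0, 0, 0, 0, 0, 35], [0, 0, -10, 0, 0, 0, 35], [0, 0, -30, 0, 0, 0, 35], [0, 0, -40, 0, 0, 0, 35], [0, 0, -30, 0, 0, 0, 35], [0, 0, 0, 0, 0, 0, 35], [0, 0, 0, 0, 0, 0, 35], [0, 0, 0, 0, 0, 0, 35]]

```text
time_s: 27.5
eef_pos: [0.4004, -0.2747, 0.1441]
eef_rot: [-0.001, -0.0, 1.0, 0.001]
wrist_force: [-0.3, -0.4, -2.0]
opening: 0.468
grasp_force: 61.0
```

```bash
cat > mill.py <<'E'
from h import *
o=ctrl.get_obs();e=o["eef_pos"];print(e,o["wrist_force"],o["opening"])
c=ctrl.camera("wrist"); w=cloud(c); im=c["frame"].astype(int)
m=(np.hypot(w[...,0]-e[0],w[...,1]-e[1])<.05)&(im[...,2]>im[...,0]+12)
P=w[m]*1000; z0=e[2]*1000-50
for a in range(int(z0),int(z0)+130,10):
    s=P[(P[:,2]>=a)&(P[:,2]<a+10)]
    if len(s)>3: print(a,len(s),s.mean(0).round(1),s.min(0).round(),s.max(0).round())
E
python3 mill.py
```

```text
[ 0.40042186 -0.27470213  0.14411792] [-0.31292794 -0.40178374 -2.04201276] 0.4675915898564781
114 124 [ 382.6 -272.6  120.8] [ 379. -294.  116.] [ 394. -254.  124.]
124 235 [ 382.9 -273.9  129.2] [ 379. -295.  124.] [ 394. -254.  134.]
134 264 [ 382.9 -274.   139.2] [ 379. -294.  134.] [ 394. -254.  144.]
144 298 [ 382.9 -274.1  148.9] [ 379. -295.  144.] [ 394. -255.  154.]
154 379 [ 382.9 -273.8  158.9] [ 379. -295.  154.] [ 394. -255.  164.]
164 459 [ 382.8 -274.3  169.1] [ 379. -295.  164.] [ 394. -255.  174.]
174 1597 [ 386.3 -273.8  178.5] [ 379. -301.  174.] [ 400. -241.  184.]
184 70 [ 384.8 -274.5  193. ] [ 382. -301.  184.] [ 392. -248.  194.]
194 5285 [ 397.6 -274.5  201.5] [ 381. -294.  194.] [ 422. -241.  204.]
204 1728 [ 400.1 -274.3  205.2] [ 388. -297.  204.] [ 413. -238.  213.]
214 29 [ 391.2 -231.9  217.8] [ 387. -241.  214.] [ 395. -226.  223.]
```

>>> jog_arm:
  series:
    - [[-5, 20, -10, 0, 0, 0, 35], [-10, 35, -10, 0, 0, 0, 35], [-11, 38, 0, 0, 0, 0, 35], [-11, 38, 0, 0, 0, 0, 35], [-11, 38, 0, 0, 0, 0, 35], [-11, 38, 0, 0, 0, 0, 35], [-11, 35, 0, 0, 0, 0, 35], [-9, 25, 0, 0, 0, 0, 35], [-4, 13, 0, 0, 0, 0, 35], [0, 0, 0, 0, 0, 0, 35]]

```text
time_s: 28.55
eef_pos: [0.4836, 0.0058, 0.1642]
eef_rot: [-0.001, -0.001, 1.0, 0.0]
wrist_force: [0.3, -0.2, -1.6]
opening: 0.466
grasp_force: 61.1
```

>>> jog_arm:
  series:
    - [[0, 0, 20, 0, 0, 0, 35], [0, 0, 25, 0, 0, 0, 35], [0, 0, 15, 0, 0, 0, 35], [0, 0, 10, 0, 0, 0, 35], [0, 0, 0, 0, 0, 0, 35], [0, 0, 0, 0, 0, 0, 35], [0, 0, 0, 0, 0, 0, 35], [0, 0, 0, 0, 0, 0, 35], [0, 0, 0, 0, 0, 0, 35], [0, 0, 0, 0, 0, 0, 35]]

```text
time_s: 29.55
eef_pos: [0.4845, 0.0044, 0.0958]
eef_rot: [0.0, -0.0, 1.0, -0.0]
wrist_force: [0.6, -0.6, -1.7]
opening: 0.467
grasp_force: 61.1
```

```bash
cat >> mill.py <<'E'
F=w[...,:2][(w[...,2]>.035)&(w[...,2]<.047)&(np.hypot(w[...,0]-.4845,w[...,1]-.005)<.07)]*1000
print("foam from wrist",len(F),cv2.minAreaRect(F.astype(np.float32)) if len(F)>5 else "")
cv2.imwrite("pics/w3.png",c["frame"])
E
python3 mill.py
```

```text
[0.48446637 0.00444124 0.09579662] [ 0.55356291 -0.56552443 -1.71123573] 0.46717831648393854
65 110 [466.9   4.8  72.2] [463. -15.  69.] [478.  25.  75.]
75 229 [466.9   5.2  80.1] [463. -16.  75.] [478.  25.  85.]
85 270 [466.9   5.1  90.3] [463. -16.  85.] [478.  25.  95.]
95 302 [466.9   4.9 100.2] [463. -15.  95.] [478.  25. 105.]
105 375 [466.8   5.2 110.2] [463. -16. 105.] [478.  25. 115.]
115 437 [466.8   5.  120.1] [463. -15. 115.] [477.  25. 125.]
125 1612 [470.1   5.3 130. ] [463. -18. 125.] [483.  38. 135.]
135 49 [470.6  11.4 141.4] [466. -18. 135.] [484.  38. 145.]
145 4645 [481.    4.7 152.7] [465. -21. 145.] [506.  38. 155.]
155 2695 [483.8   4.9 157. ] [469. -19. 155.] [501.  38. 164.]
165 33 [474.9  41.  168.6] [472. -36. 165.] [479.  50. 173.]
foam from wrist 7093 ((488.01141357421875, 5.736541748046875), (90.35874938964844, 90.2172622680664), 67.50985717773438)
```

View pics/w3.png

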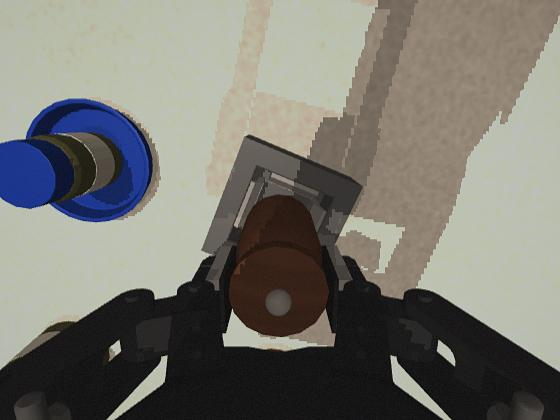

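The mill sits above the foam cutout at (285,200), about 2 mm short in x. I'll correct that and start pressing.

>>> jog_arm:
  series:
    - [[-2, 0, 5, 0, 0, 0, 35], [0, 0, 5, 0, 0, 0, 35], [0, 0, 5, 0, 0, 0, 35], [0, 0, 3, 0, 0, 0, 35], [0, 0, 3, 0, 0, 0, 35], [0, 0, 3, 0, 0, 0, 35], [0, 0, 2, 0, 0, 0, 35], [0, 0, 2, 0, 0, 0, 35], [0, 0, 0, 0, 0, 0, 35], [0, 0, 0, 0, 0, 0, 35]]

```text
time_s: 30.6
eef_pos: [0.4863, 0.0045, 0.0674]
eef_rot: [0.0, -0.0, 1.0, -0.0]
wrist_force: [0.4, -0.2, -2.0]
opening: 0.465
grasp_force: 61.1
```

>>> jog_arm:
  series:
    - [[0, 0, 2, 0, 0, 0, 35], [0, 0, 2, 0, 0, 0, 35], [0, 0, 2, 0, 0, 0, 35], [0, 0, 2, 0, 0, 0, 35], [0, 0, 2, 0, 0, 0, 35], [0, 0, 0, 0, 0, 0, 35], [0, 0, 0, 0, 0, 0, 35], [0, 0, 0, 0, 0, 0, 35], [0, 0, 0, 0, 0, 0, 35], [0, 0, 0, 0, 0, 0, 35]]

```text
time_s: 31.6
eef_pos: [0.4874, 0.0043, 0.0583]
eef_rot: [0.001, -0.0, 1.0, -0.0]
wrist_force: [-0.3, 1.3, 5.9]
opening: 0.464
grasp_force: 62.0
```

>>> jog_arm:
  series:
    - [[0, 0, 2, 0, 0, 0, 35], [0, 0, 2, 0, 0, 0, 35], [0, 0, 2, 0, 0, 0, 35], [0, 0, 2, 0, 0, 0, 35], [0, 0, 2, 0, 0, 0, 35], [0, 0, 0, 0, 0, 0, 35], [0, 0, 0, 0, 0, 0, 35], [0, 0, 0, 0, 0, 0, 35], [0, 0, 0, 0, 0, 0, 35], [0, 0, 0, 0, 0, 0, 35]]

```text
time_s: 32.6
eef_pos: [0.4859, 0.0045, 0.0471]
eef_rot: [-0.0, -0.0, 1.0, 0.0]
wrist_force: [1.5, -0.0, -2.3]
opening: 0.466
grasp_force: 61.0
```

```bash
python3 mill.py
```

```text
[0.48592987 0.00447001 0.04710539] [ 1.51636211 -0.03543771 -2.31854636] 0.4664923376338418
-2 625 [447.   11.9   1.4] [436. -45.  -1.] [480.  43.   8.]
8 31 [465.7  -2.6   9.1] [438. -23.   8.] [499.  21.  10.]
18 99 [469.3   1.6  24.4] [462. -15.  19.] [479.  25.  28.]
28 440 [472.7  -3.9  33.4] [459. -24.  28.] [494.  32.  38.]
38 788 [465.8  -4.6  42.5] [438. -43.  38.] [500.  54.  48.]
48 299 [468.8   5.1  53.2] [465. -16.  48.] [480.  25.  58.]
58 365 [468.7   4.7  63.1] [465. -16.  58.] [480.  25.  68.]
68 494 [468.4   5.   73.8] [465. -15.  68.] [479.  25.  78.]
78 1410 [471.9   5.2  81.5] [465. -21.  78.] [485.  25.  87.]
88 152 [470.3   5.4  96.7] [467. -18.  90.] [485.  38.  98.]
98 6240 [483.4   4.8 105. ] [466. -21.  98.] [507.  39. 108.]
108 1072 [485.    5.3 110.4] [474. -20. 108.] [498.  44. 118.]
118 31 [476.8  46.1 121. ] [474.  38. 118.] [499.  53. 128.]
foam from wrist 10091 ((488.2215270996094, 5.681003570556641), (90.43608093261719, 90.53643798828125), 67.40992736816406)
```

>>> jog_arm:
  series:
    - [[0, 0, 1, 0, 0, 0, 35], [0, 0, 1, 0, 0, 0, 35], [0, 0, 1, 0, 0, 0, 35], [0, 0, 1, 0, 0, 0, 35], [0, 0, 0, 0, 0, 0, 35], [0, 0, 0, 0, 0, 0, 35], [0, 0, 0, 0, 0, 0, 35], [0, 0, 0, 0, 0, 0, 35], [0, 0, 0, 0, 0, 0, 35], [0, 0, 0, 0, 0, 0, 35]]

```text
time_s: 33.65
eef_pos: [0.4868, 0.0045, 0.0441]
eef_rot: [0.001, -0.0, 1.0, -0.0]
wrist_force: [0.0, 1.2, 7.3]
opening: 0.468
grasp_force: 62.3
```

>>> jog_arm:
  series:
    - [[0, 0, 1, 0, 0, 0, 35], [0, 0, 0, 0, 0, 0, 35], [0, 0, 0, 0, 0, 0, 35], [0, 0, 0, 0, 0, 0, 35], [0, 0, 0, 0, 0, 0, 35], [0, 0, 0, 0, 0, 0, 35], [0, 0, 0, 0, 0, 0, 35], [0, 0, 0, 0, 0, 0, 35], [0, 0, 0, 0, 0, 0, 35], [0, 0, 0, 0, 0, 0, 35]]

```text
time_s: 34.65
eef_pos: [0.4871, 0.0045, 0.044]
eef_rot: [0.001, -0.0, 1.0, -0.0]
wrist_force: [-3.7, 1.8, 17.9]
opening: 0.464
grasp_force: 63.4
```

```bash
cat > mt.py <<'E'
from h import *
o=ctrl.get_obs();print(o["eef_pos"],o["wrist_force"])
c=ctrl.camera("wrist"); w=cloud(c); im=c["frame"].astype(int)
m=(np.hypot(w[...,0]-.487,w[...,1]-.005)<.016)&(np.hypot(w[...,0]-.487,w[...,1]-.005)>.008)&(w[...,2]>.09)&(w[...,2]<.125)
print("head ring z",np.percentile(w[m][:,2]*1000,[10,50,90]).round(1))
f=(np.abs(w[...,2]-.042)<.004)&(np.hypot(w[...,0]-.487,w[...,1]-.005)<.06); print("foam top",np.median(w[f][:,2])*1000)
t=w[...,2]*1000; t=t[np.abs(t)<6]; print("table",np.median(t))
m=(np.hypot(w[...,0]-.487,w[...,1]-.005)<.006)&(w[...,2]>.09); print("button",np.percentile(w[m][:,2]*1000,[50,98]))
E
python3 mt.py
```

```text
[0.48712461 0.00449087 0.04402685] [-3.70198115  1.76891545 17.88805896]
head ring z [101.8 103.3 104.8]
foam top 43.12655830160123
table 1.2613375888087808
button [108.57127081 111.63780055]
```

Force rose 7→18 N with no further travel, and the head top is at 102 mm (94 + 8), so the mill is home. Release and withdraw.

>>> jog_arm:
  series:
    - [[0, 0, -1, 0, 0, 0, 35], [0, 0, 0, 0, 0, 0, 85], [0, 0, 0, 0, 0, 0, 85], [0, 0, 0, 0, 0, 0, 85], [0, 0, 0, 0, 0, 0, 85], [0, 0, 0, 0, 0, 0, 85], [0, 0, -10, 0, 0, 0, 85], [0, 0, -30, 0, 0, 0, 85], [0, 0, -40, 0, 0, 0, 85], [0, 0, -40, 0, 0, 0, 85]]

```text
time_s: 35.7
eef_pos: [0.4857, 0.0046, 0.1651]
eef_rot: [-0.0, -0.0, 1.0, 0.0]
wrist_force: [0.8, 1.2, -0.6]
opening: 0.993
grasp_force: 0.0
```

>>> jog_arm:
  series:
    - [[0, 0, -30, 0, 0, 0, 85], [20, 0, -10, 0, 0, 0, 85], [30, 0, 0, 0, 0, 0, 85], [30, 0, 0, 0, 0, 0, 85], [30, 0, 0, 0, 0, 0, 85], [0, 0, 0, 0, 0, 0, 85], [0, 0, 0, 0, 0, 0, 85], [0, 0, 0, 0, 0, 0, 85], [0, 0, 0, 0, 0, 0, 85], [0, 0, 0, 0, 0, 0, 85]]

```text
time_s: 36.7
eef_pos: [0.3766, 0.0044, 0.2033]
eef_rot: [-0.0, -0.0, 1.0, 0.0]
wrist_force: [-0.2, -0.6, 0.2]
opening: 0.992
grasp_force: 0.0
```

```bash
python3 - <<'E'
from h import *
print(ctrl.get_obs()["eef_pos"])
c=ctrl.camera("top"); w=cloud(c); cv2.imwrite("pics/top3.png",c["frame"])
for n,u,v,r,a,b in [("jr",180,268,20,.072,.1),("jy",147,212,22,.072,.1),("jb",350,245,20,.072,.1),("mill",293,229,16,.09,.13),("bigr",298,158,18,.08,.1),("bigb",375,169,18,.08,.1)]: 
    try: print(n,blob(w,u,v,r,a,b))
    except Exception as e: print(n,e)
c=ctrl.camera("scene"); w=cloud(c); cv2.imwrite("pics/s3.png",c["frame"])
p=w[160:200,245:290].reshape(-1,3); p=p[(p[:,2]>.09)&(p[:,2]<.125)]; print("mill scene",len(p),p.max(0),np.percentile(p[:,2],[50,90]))
E
```

```text
[0.37659272 0.00441814 0.20333105]
jr n=230 circle (378,295) r=20.0 bboxmid [378. 294.] mean [378.2 294.5  82.2]
jy n=224 circle (519,386) r=20.1 bboxmid [519. 386.] mean [518.5 384.8  81.8]
jb n=175 circle (446,-144) r=19.7 bboxmid [ 449. -143.] mean [ 449.  -143.4   82.3]
mill n=129 circle (484,4) r=19.4 bboxmid [485.   3.] mean [488.2   1.8 103. ]
bigr n=479 circle (661,-3) r=30.8 bboxmid [661.  -3.] mean [660.4  -2.7  88.1]
bigb n=492 circle (631,-193) r=31.1 bboxmid [ 631. -193.] mean [ 630.1 -193.1   88.1]
mill scene 130 [0.50595802 0.02410298 0.11551935] [0.1030219  0.10750845]
```

View pics/s3.png

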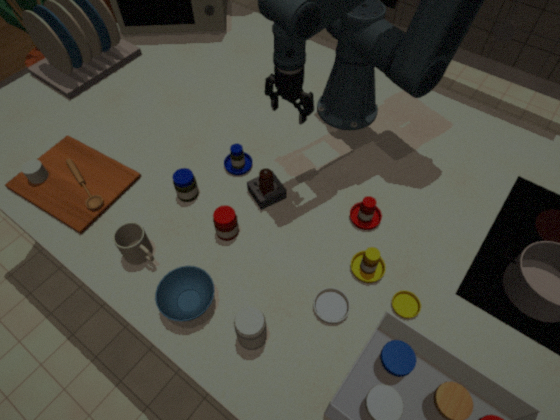

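The final view shows red (367,212), yellow (370,262) and blue (237,158) upright in their dishes. The mill is seated in the foam (266,185), the big jars haven't moved, and the arm is clear.

```bash
python3 -c "
from bench import ctrl; print(ctrl.hand_in())"
```

```text
the job is handed in; nothing more can be done
None
```

The job is handed in: the three small jars stand in the dishes matching their caps (within about 3 mm of centre), the mill is pressed home in the foam, the big jars are where they were, and it took about 37 s of the 115 s allowed; the hand-in returned no verdict.

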